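# Weigh in pillow blocks and latch the transit case

### The job

Weigh out the bearings for dispatch: with the case on the scale still empty, press the tare key (left as the robot sees it), then put every pillow-block bearing on the bench into the case; when all are in, press the total key (middle) and then the print key (right), one at a time and each fully down. Then shut the lid fully and, once it is down, swing the hasp over the staple until it lies home against the case. Leave the bare ring and the small carton that stand among the bearings where they are.

Things in the scene. Friction and masses are not known exactly. Their poses are not given: they have to be found in the camera images.
- block1_mid (a point): pillow-block bearing, dark cast iron, about 0.65 kg (3 or 4 are present): foot 127 (own x) x 38 (y) x 14 mm, on it an upright round housing 62 mm across, shaft axis along y; 65 mm high. Its bright insert is 36 mm wide between flat sides: grip it across y at the middle. This point is its centre, half-way up (32.5 mm over the foot's underside), z up when upright. Too tall to stack in the case
- block2_mid (a point): pillow-block bearing, dark cast iron, about 0.65 kg (3 or 4 are present): foot 127 (own x) x 38 (y) x 14 mm, on it an upright round housing 62 mm across, shaft axis along y; 65 mm high. Its bright insert is 36 mm wide between flat sides: grip it across y at the middle. This point is its centre, half-way up (32.5 mm over the foot's underside), z up when upright. Too tall to stack in the case
- block3_mid (a point): pillow-block bearing, dark cast iron, about 0.65 kg (3 or 4 are present): foot 127 (own x) x 38 (y) x 14 mm, on it an upright round housing 62 mm across, shaft axis along y; 65 mm high. Its bright insert is 36 mm wide between flat sides: grip it across y at the middle. This point is its centre, half-way up (32.5 mm over the foot's underside), z up when upright. Too tall to stack in the case
- block4_mid (a point): pillow-block bearing, dark cast iron, about 0.65 kg (3 or 4 are present): foot 127 (own x) x 38 (y) x 14 mm, on it an upright round housing 62 mm across, shaft axis along y; 65 mm high. Its bright insert is 36 mm wide between flat sides: grip it across y at the middle. This point is its centre, half-way up (32.5 mm over the foot's underside), z up when upright. Too tall to stack in the case
- case_floor (a point): centre of the inside floor of the aluminium transit case on the platform scale (platform 260 x 360 mm, top 45 mm above the bench), 50 mm above the bench. Axes of the case: x towards its hinged far side, y along its length, z up. Inside 180 (x) by 316 mm (y), walls 5 mm, rim 75 mm above this floor. Both stay fixed
- case_staple (a point): middle of the outer bar of the steel staple (loop) on the case's near face, 10 mm out from that face and 44 mm below the hasp's hinge when the lid is shut; axes as the case
- lid (a joint): hinge of the case's lid: 0 shut, about 1.45 to 1.7 rad standing open at the start, 1.8 at most. Flat aluminium plate, 190 mm from hinge to near edge, 326 mm long, 12 mm thick. Its friction makes it stay at any angle; about 5 N at its edge moves it, pushed from behind and then pressed down
- lid_hinge (a point): middle of the lid's hinge line, along y of the case, on the rim at its far side; the lid's underside lies in the hinge line. Its axes turn with the lid: -x runs along the lid to its near edge, z out of its outer (top) face
- lid_edge (a point): middle of the lid's near edge (opposite the hinge), half-way through its thickness; axes as lid_hinge
- hasp (a joint): hinge of the steel hasp at the middle of the lid's near edge: 0 when it hangs flat down the case's near face with the staple through its slot (its catch); 1.57 in the lid's plane, straight out beyond its edge; 2.5 at most. So with the lid shut: 0 hangs, 1.57 is level towards the robot, 2.5 leans up; at the start 1.3 to 2.3. Friction (0.05 N m) keeps it where it is left
- hasp_hinge (a point): middle of the hasp's hinge line, along y of the case, 4 mm beyond the lid's near edge at half its thickness. The hasp is a strap 64 mm wide, 4 mm thick and 63 mm long with a slot for the staple and a rolled lip at its free end; the strap runs along its own -z, its outer face is its own -x side. Its axes turn with the hasp
- hasp_lip (a point): middle of the 12 mm thick rolled lip at the hasp's free end, 61 mm along the strap from the hinge and 7 mm out of the strap's centre plane on its outer side (with the hasp home it stands further out than the staple: push here, or beside the staple); axes as the hasp
- key_tare (a joint): travel of the tare key: the left-hand one, seen from the robot, 0 up to 0.006 m fully down; spring-loaded, fully down at about 5 N
- key_tare_top (a point): centre of the top of the tare key: the left-hand one, seen from the robot, of three round grey keys 28 mm across and 58 mm apart in a row on the low front deck of the white weighing indicator (165 x 190 mm, display hood 85 mm high behind the keys); key tops 62 mm above the bench. The indicator does not move
- key_total (a joint): travel of the total key: the middle one, 0 up to 0.006 m fully down; spring-loaded, fully down at about 5 N
- key_total_top (a point): centre of the top of the total key: the middle one, of three round grey keys 28 mm across and 58 mm apart in a row on the low front deck of the white weighing indicator (165 x 190 mm, display hood 85 mm high behind the keys); key tops 62 mm above the bench. The indicator does not move
- key_print (a joint): travel of the print key: the right-hand one, seen from the robot, 0 up to 0.006 m fully down; spring-loaded, fully down at about 5 N
- key_print_top (a point): centre of the top of the print key: the right-hand one, seen from the robot, of three round grey keys 28 mm across and 58 mm apart in a row on the low front deck of the white weighing indicator (165 x 190 mm, display hood 85 mm high behind the keys); key tops 62 mm above the bench. The indicator does not move
- race: flat bearing race, a plain steel ring 90 mm across, 58 mm bore, 24 mm high; origin at the centre of its underside. Leave it where it is
- carton: small closed cardboard carton with a paper band, 90 x 62 x 45 mm high; origin at the centre of its underside. Leave it where it is
Things that resemble listed ones, but are neither listed nor needed, are in the scene too. Leave any orange look-alike of the part that bears block3_mid alone.

How it is judged:
On the way, in this order (a step that is already met when the one before it is completed fails the run):
1. the tare key is pressed fully down while no bearing is in the case (value of joint key_tare above 0.0045 m and horizontal distance between each of block1_mid, block2_mid, block3_mid, block4_mid and case_floor above 0.2 m), for 0.1 s.
2. every pillow-block bearing present is down in the open case (x of block1_mid in the frame of case_floor between -0.09 and 0.09 m and y of block1_mid in the frame of case_floor between -0.158 and 0.158 m and z of block1_mid in the frame of case_floor between 0 and 0.05 m and x of block2_mid in the frame of case_floor between -0.09 and 0.09 m and y of block2_mid in the frame of case_floor between -0.158 and 0.158 m and z of block2_mid in the frame of case_floor between 0 and 0.05 m and x of block3_mid in the frame of case_floor between -0.09 and 0.09 m and y of block3_mid in the frame of case_floor between -0.158 and 0.158 m and z of block3_mid in the frame of case_floor between 0 and 0.05 m and x of block4_mid in the frame of case_floor between -0.09 and 0.09 m and y of block4_mid in the frame of case_floor between -0.158 and 0.158 m and z of block4_mid in the frame of case_floor between 0 and 0.05 m and value of joint lid above 0.6 rad), for 0.3 s.
3. the total key is pressed fully down, with all the bearings in the case (value of joint key_total above 0.0045 m and x of block1_mid in the frame of case_floor between -0.09 and 0.09 m and y of block1_mid in the frame of case_floor between -0.158 and 0.158 m and z of block1_mid in the frame of case_floor between 0 and 0.05 m and x of block2_mid in the frame of case_floor between -0.09 and 0.09 m and y of block2_mid in the frame of case_floor between -0.158 and 0.158 m and z of block2_mid in the frame of case_floor between 0 and 0.05 m and x of block3_mid in the frame of case_floor between -0.09 and 0.09 m and y of block3_mid in the frame of case_floor between -0.158 and 0.158 m and z of block3_mid in the frame of case_floor between 0 and 0.05 m and x of block4_mid in the frame of case_floor between -0.09 and 0.09 m and y of block4_mid in the frame of case_floor between -0.158 and 0.158 m and z of block4_mid in the frame of case_floor between 0 and 0.05 m), for 0.1 s.
4. then the print key is pressed fully down (value of joint key_print above 0.0045 m and x of block1_mid in the frame of case_floor between -0.09 and 0.09 m and y of block1_mid in the frame of case_floor between -0.158 and 0.158 m and z of block1_mid in the frame of case_floor between 0 and 0.05 m and x of block2_mid in the frame of case_floor between -0.09 and 0.09 m and y of block2_mid in the frame of case_floor between -0.158 and 0.158 m and z of block2_mid in the frame of case_floor between 0 and 0.05 m and x of block3_mid in the frame of case_floor between -0.09 and 0.09 m and y of block3_mid in the frame of case_floor between -0.158 and 0.158 m and z of block3_mid in the frame of case_floor between 0 and 0.05 m and x of block4_mid in the frame of case_floor between -0.09 and 0.09 m and y of block4_mid in the frame of case_floor between -0.158 and 0.158 m and z of block4_mid in the frame of case_floor between 0 and 0.05 m), for 0.1 s.
5. the lid is shut with the hasp still open (value of joint lid below 0.06 rad and value of joint hasp above 0.5 rad), for 0.1 s.
At the end, for the whole second after the job is handed in: every pillow-block bearing present lies in the case, the lid is shut (within 0.06 rad), the hasp hangs over the staple against the case (within 0.12 rad) and the keys are up (x of block1_mid in the frame of case_floor between -0.09 and 0.09 m and y of block1_mid in the frame of case_floor between -0.158 and 0.158 m and z of block1_mid in the frame of case_floor between 0 and 0.05 m and x of block2_mid in the frame of case_floor between -0.09 and 0.09 m and y of block2_mid in the frame of case_floor between -0.158 and 0.158 m and z of block2_mid in the frame of case_floor between 0 and 0.05 m and x of block3_mid in the frame of case_floor between -0.09 and 0.09 m and y of block3_mid in the frame of case_floor between -0.158 and 0.158 m and z of block3_mid in the frame of case_floor between 0 and 0.05 m and x of block4_mid in the frame of case_floor between -0.09 and 0.09 m and y of block4_mid in the frame of case_floor between -0.158 and 0.158 m and z of block4_mid in the frame of case_floor between 0 and 0.05 m and value of joint lid below 0.06 rad and value of joint hasp below 0.12 rad and value of joint each of key_tare, key_total, key_print below 0.002 m); the robot touches nothing.
It fails at once if two keys are pressed together (value of joint each of key_tare, key_total above 0.003 m or value of joint each of key_total, key_print above 0.003 m or value of joint each of key_tare, key_print above 0.003 m).
It fails at once if the ring or the carton is shifted by more than 60 mm or tipped over (distance of any of race, carton from where it was at the start of the episode above 0.06 m or angle between any of race, carton's own z axis and vertical above 0.5 rad).
Of block1, block2, block3, block4 only 3 to 4 are there at a start; the rules pass over those that are not, and their reading is None.
At some moment in a run one of block1, block2, block3, block4 may be knocked a few centimetres aside while the robot is not near it.
Once in a run the grip may slacken for a moment while it holds something.
It also fails if it takes over 210 s, if anything falls off the work surface, if the arm or the gripper's body presses on something with over 40 N, if the wrist force passes 120 N, or if a joint passes its speed limit or range.

### The arm

A 6-joint arm with a two-finger parallel gripper is mounted at the origin on the work surface. World frame = base frame: x ahead of the robot, y to its left, z up, the work surface at z = 0. Lengths are in m, angles in rad, forces in N, time in s.
With the tool pointing down it reaches from about 0.3 to 0.825 m from the base axis. Payload 5.4 kg.
Tool frame: the origin (TCP) lies on the centre line of the jaws, within the pads' length; the fingertips stand 25 mm ahead of it and the grasp point (between the pads) lies 6 mm ahead of it; x points along the fingers, y is the direction in which the jaws open and shut, and the axes are right-handed (so a half turn about x gives the same grasp; the last joint's range is limited). The gripper opens to 92 mm and grips with 3 to 60 N. Pads are 20 mm wide; open, the fingers measure 128 mm over their backs; the gripper's body (75 mm by 189 mm) begins 69 mm behind the grasp point.
Start: joints at [-1.549, 0.158, 1.597, -0, 1.386, -0.21], TCP at [0.132, -0.56, 0.24] pointing down, gripper open.
Joint ranges: [-2.91, 2.91], [-0.94, 2.29], [0.18, 2.7], [-1.29, 4.43], [0.17, 2.64], [-3, 3]. Speed limits (rad/s): [2.57, 2.57, 3.14, 3.14, 3.14, 3.14].

### API

Orientations are given as a rotation vector (axis times angle).
In Python, from rig import sensors, vision, ticket gives the robot as it stands.
- The arm moves only by the shell command python3 -m inch 'ROWS' [FORCE]. ROWS is JSON, a list of rows, each a list of 3 entries, a list of its own where there are three numbers: the shift along the tool's x, y, z in cm, then the turn about the tool's x in degrees, then the opening, from -1 (shut) to 1 (fully open), so that 0 is half open. A call has 1 to 12 rows; each row is the pose to reach, as a shift and turn from the pose measured when the call began, along the tool's axes at that moment; what a row does not reach only later rows make up. A row lasts 1/10 s, in which the tool goes at most 50 mm and 8.59 degrees, less where a joint would pass 70% of its speed; a pose out of reach is approached as far as the arm can. A call with a gripper value outside its range is refused whole. The fingers move at their own pace and stop on an object; FORCE is the grip in N (left out, the last holds). Time passes only in rows, so rows that repeat a pose let the fingers close. It gives the time, the measured TCP pose, the force and the opening at its end, in the units of the state.
- sensors.observe(): the state, without advancing time (a new reading comes with each control period).
- vision.grab_frame(name): name is "side" or "top" or "wrist"; returns a dict with "frame" (420x560x3 uint8, red, green, blue), "z_map" (420x560 float32, m along the optical axis (not along the pixel's ray), 0 where there is no reading), "intrinsics" (3x3 intrinsics, pixels), "extrinsics" (4x4, takes a point from camera to world coordinates); the wrist camera has in their place "T_tool_cam" (4x4, takes a point from camera to tool coordinates, whose origin is the TCP and whose axes are the tool frame's). Camera axes: x right, y down, z forward; pixel columns grow to the right and rows downward; lengths in m; the calibration is good to about 2 mm. A picture is of the moment at which its call begins: read the wrist's pose just before it.
- ticket.job_done(): hands the job in, once; it reports no verdict.
The state is a dict: "t": time; "qpos": joint angles; "joint_vel": joint speeds; "tau": joint torques, N m; "eef_pos": TCP position; "orientation": TCP orientation; "contact_force": force on the tool from outside, world axes, zero at the start; "torque": the same for the moment, N m; "gripper_width": finger opening in m.
Only numpy, scipy, OpenCV 4.12 (cv2) and the standard library are available. Lean on these libraries where they do the work, as an engineer would, in place of code of your own. Each camera call takes 0.05 s, during which the arm holds its last target. There are 200 camera calls.

## Working session

There is one attempt and no reset: what is moved stays moved. The work goes in short steps, Python scripts to look and compute and a shell command to move; the robot and the scene stay as the last step left them, time stands still between calls to the robot, and variables do not carry over. Pictures are saved under pics/ and viewed, on a budget of 14 in all, crops included, one or two more only if the job needs it, and the job is handed in when it is done.

```bash
ls; mkdir -p pics
python3 - <<'E'
from rig import sensors, vision
import cv2, numpy as np
s=sensors.observe(); print({k:np.round(v,3).tolist() for k,v in s.items()})
ims=[]
for n in ("top","side"):
    f=vision.grab_frame(n); np.savez(f"pics/{n}0.npz",**f)
    print(n,np.round(f["intrinsics"],1).tolist(),np.round(f["extrinsics"],3).tolist())
    cv2.imwrite(f"pics/{n}0.png",cv2.cvtColor(f["frame"],cv2.COLOR_RGB2BGR))
E
```

```text
pics
{'t': 0.0, 'qpos': [-1.549, 0.159, 1.598, -0.0, 1.386, -0.21], 'joint_vel': [0.002, 0.001, -0.0, -0.0, 0.0, -0.001], 'tau': [-0.002, -38.557, -32.211, 0.07, 0.038, -0.0], 'eef_pos': [0.132, -0.559, 0.239], 'orientation': [2.1, 0.246, -2.099], 'contact_force': [-0.047, 0.24, -0.307], 'torque': [0.023, 0.038, 0.007], 'gripper_width': 0.092}
top [[503.3, 0.0, 288.2], [0.0, 503.3, 207.6], [0.0, 0.0, 1.0]] [[-0.01, -0.994, 0.104, 0.483], [-1.0, 0.012, 0.014, 0.069], [-0.015, -0.104, -0.994, 1.154], [0.0, 0.0, 0.0, 1.0]]
side [[397.6, 0.0, 286.2], [0.0, 397.6, 207.3], [0.0, 0.0, 1.0]] [[-0.98, -0.146, 0.137, 0.459], [-0.2, 0.76, -0.619, 0.637], [-0.014, -0.634, -0.774, 0.797], [0.0, 0.0, 0.0, 1.0]]
```

View pics/top0.png

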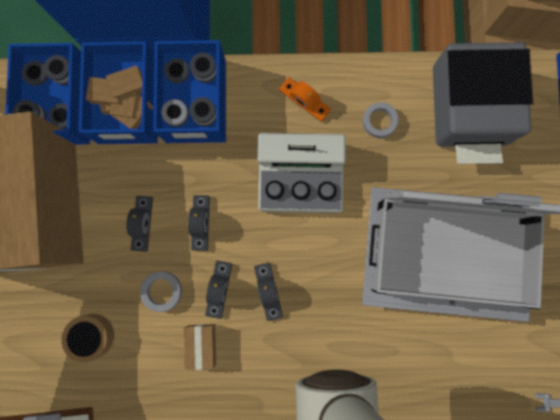

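View pics/side0.png

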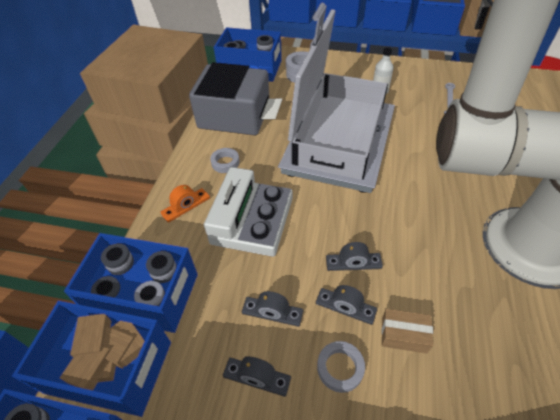

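The top picture shows four dark bearings at (141,223), (200,222), (219,289) and (268,291). The ring among them is at (160,291) and the carton at (200,346). The keys are at (275,190), (301,190) and (328,190), the case at (455,255), and the orange look-alike at (305,98), which I'll leave alone. Next I measure positions.

```bash
cat > h.py <<'E'
import numpy as np, cv2
from scipy.spatial.transform import Rotation as R
from rig import sensors, vision
def cloud(f,T=None):
    T=f["extrinsics"] if T is None else T
    K=f["intrinsics"]; z=f["z_map"]; v,u=np.indices(z.shape)
    p=np.stack([(u-K[0,2])/K[0,0]*z,(v-K[1,2])/K[1,1]*z,z],-1)
    P=p@T[:3,:3].T+T[:3,3]; P[z==0]=np.nan; return P
def state():
    s=sensors.observe(); return s,np.array(s["eef_pos"]),R.from_rotvec(s["orientation"]).as_matrix()
def wrist():
    s,p,M=state(); f=vision.grab_frame("wrist"); T=np.eye(4);T[:3,:3]=M;T[:3,3]=p
    return f,cloud(f,T@f["T_tool_cam"]),T@f["T_tool_cam"]
def goto(x,y,z,jaw=None):
    "shift (cm, tool axes) and turn (deg) to bring TCP there with jaw axis (tool y) along world angle jaw (deg)"
    s,p,M=state(); d=M.T@(np.array([x,y,z])-p)*100
    t=None
    if jaw is not None:
        a=np.radians(jaw); w=M.T@np.array([np.cos(a),np.sin(a),0])
        t=(np.degrees(np.arctan2(w[2],w[1]))+90)%180-90
    print("shift cm",np.round(d,2),"turn",None if t is None else round(t,1),"q6",round(s["qpos"][5],2),"t",round(s["t"],1))
def proj(f,X,T=None):
    T=f["extrinsics"] if T is None else T
    c=np.linalg.inv(T)@np.append(X,1); p=f["intrinsics"]@c[:3]; return p[:2]/p[2]
E
python3 - <<'E'
from h import *
f=dict(np.load("pics/top0.npz")); P=cloud(f)
def show(u,v): print((u,v),np.round(P[v,u],3))
print("table",np.nanmedian(P[230:260,300:340,2]))
g=f["frame"].astype(int)
for (u,v) in [(141,223),(200,222),(219,289),(268,291)]:
    w=P[v-36:v+37,u-28:u+29].reshape(-1,3); c=g[v-36:v+37,u-28:u+29].reshape(-1,3)
    m=(w[:,2]>.008)&(w[:,2]<.08)&(c.max(1)<110); q=w[m]
    foot=q[q[:,2]<.02]; r=cv2.minAreaRect((foot[:,:2]*1000).astype(np.float32)); 
    a=np.degrees(np.arctan2(*np.linalg.svd(foot[:,:2]-foot[:,:2].mean(0),full_matrices=False)[2][0][::-1]))
    print(u,v,m.sum(),"zmax",q[:,2].max().round(3),"foot rect",np.round(r[0],1),np.round(r[1],1),round(r[2],1),"axis",round(a%180,1),"top",q[q[:,2]>.055].mean(0).round(3))
for k in [(275,190),(301,190),(328,190),(372,300),(535,310),(372,215),(452,302),(455,250),(380,200),(540,207),(160,272),(200,346)]: show(*k)
for r in range(186,325,6): print(r,[np.round(P[r,c],3).tolist() for c in (400,455,520)])
E
```

```text
table 0.0002941235051354685
141 223 1098 zmax 0.07 foot rect [571.6 410.8] [ 58.6 127.2] 85.2 axis 175.0 top [0.572 0.419 0.062]
200 222 1017 zmax 0.07 foot rect [572.1 286.1] [ 38.5 126. ] 88.1 axis 178.0 top [0.572 0.285 0.062]
219 289 1047 zmax 0.07 foot rect [407.4 248.7] [ 54.3 158.1] 69.7 axis 168.3 top [0.421 0.243 0.062]
268 291 986 zmax 0.072 foot rect [415.6 131.6] [126.2  38. ] 13.3 axis 13.4 top [0.416 0.131 0.062]
(275, 190) [0.637 0.112 0.063]
(301, 190) [0.636 0.056 0.064]
(328, 190) [ 0.636 -0.003  0.064]
(372, 300) [ 0.396 -0.095  0.045]
(535, 310) [ 0.367 -0.467 -0.002]
(372, 215) [ 0.581 -0.1    0.049]
(452, 302) [ 0.395 -0.253  0.095]
(455, 250) [ 0.502 -0.279  0.047]
(380, 200) [ 0.614 -0.119  0.045]
(540, 207) [ 0.567 -0.338  0.316]
(160, 272) [0.461 0.372 0.026]
(200, 346) [0.302 0.278 0.046]
186 [[0.652, -0.174, -0.002], [0.65, -0.3, -0.0], [0.648, -0.448, 0.002]]
192 [[nan, nan, nan], [0.636, -0.299, 0.001], [0.634, -0.447, 0.002]]
198 [[0.594, -0.122, 0.243], [0.584, -0.199, 0.315], [0.575, -0.275, 0.386]]
204 [[0.599, -0.152, 0.1], [0.587, -0.236, 0.196], [
[... 841 characters left out ...]
58, -0.415, 0.052]]
276 [[0.447, -0.157, 0.049], [0.446, -0.275, 0.051], [nan, nan, nan]]
282 [[0.435, -0.156, 0.051], [0.433, -0.275, 0.05], [0.432, -0.413, 0.053]]
288 [[0.422, -0.156, 0.05], [0.421, -0.274, 0.05], [0.419, -0.415, 0.046]]
294 [[0.409, -0.156, 0.045], [0.408, -0.273, 0.051], [0.406, -0.414, 0.047]]
300 [[0.396, -0.156, 0.045], [0.4, -0.256, 0.107], [0.394, -0.413, 0.049]]
306 [[0.383, -0.155, 0.046], [0.382, -0.274, 0.045], [0.381, -0.414, 0.045]]
312 [[0.365, -0.165, -0.001], [0.369, -0.273, 0.046], [0.368, -0.412, 0.046]]
318 [[0.352, -0.164, -0.0], [0.351, -0.287, -0.002], [0.355, -0.413, 0.044]]
324 [[0.339, -0.163, 0.001], [0.338, -0.285, 0.003], [0.337, -0.43, 0.003]]
```

Run:
```python
from h import *
Q=[cloud(dict(np.load(f"pics/{n}0.npz"))).reshape(-1,3) for n in("top","side")]
for n,A in zip(("top","side"),Q):
    A=A[(A[:,0]>.3)&(A[:,0]<.75)&(A[:,1]>-.56)&(A[:,1]<-.04)]
    pl=A[(A[:,2]>.038)&(A[:,2]<.052)]
    r=cv2.minAreaRect((pl[:,:2]*1000).astype(np.float32)); print(n,"platform",r)
    rim=A[(A[:,2]>.118)&(A[:,2]<.132)]
    print(" rim pct x",np.percentile(rim[:,0],[1,5,25,50,75,95,99]).round(3),"y",np.percentile(rim[:,1],[1,5,25,50,75,95,99]).round(3), len(rim))
    nr=rim[rim[:,0]<.46]; 
    if len(nr)>20:
        nn=nr[(nr[:,1]<-.14)&(nr[:,1]>-.41)]; print(" near wall x=a+b*y",np.polyfit(nn[:,1],nn[:,0],1),nn[:,0].min(),nn[:,0].max())
    sd=rim[(rim[:,0]>.43)&(rim[:,0]<.56)]
    for lo,hi in((-.15,0),(-.55,-.38)):
        w=sd[(sd[:,1]>lo)&(sd[:,1]<hi)]
        if len(w)>10: print(" side wall y=a+b*x",np.polyfit(w[:,0],w[:,1],1),"y at mid",w[:,1].min(),w[:,1].max())
    for lo in np.arange(.13,.40,.03):
        s=A[(A[:,2]>lo)&(A[:,2]<lo+.03)&(A[:,0]>.45)]
        if len(s)>20: print("  lid z %.2f"%lo,len(s),"x",np.percentile(s[:,0],[2,50,98]).round(3),"y",np.percentile(s[:,1],[2,98]).round(3))
# keys
f=dict(np.load("pics/top0.npz"));P=cloud(f).reshape(-1,3)
k=P[(P[:,2]>.057)&(P[:,2]<.07)&(P[:,0]>.59)&(P[:,0]<.67)&(P[:,1]>-.05)&(P[:,1]<.16)]
_,_,c=cv2.kmeans(k[:,:2].astype(np.float32),3,None,(3,50,1e-5),5,2); print(c[np.argsort(-c[:,1])],len(k))
```

```text
top platform ((557.9829711914062, -269.099365234375), (359.83868408203125, 391.68670654296875), 85.24456024169922)
 rim pct x [0.386 0.394 0.422 0.562 0.599 0.747 0.749] y [-0.434 -0.43  -0.405 -0.31  -0.173 -0.103 -0.097] 2090
 near wall x=a+b*y [0.10989866 0.43259701] 0.38348192488556426 0.4180672917622092
 side wall y=a+b*x [-0.10537862 -0.05243985] y at mid -0.11480562088148867 -0.09598025363093908
 side wall y=a+b*x [-0.09347766 -0.38021071] y at mid -0.43621004061244745 -0.4174373820790954
  lid z 0.13 155 x [0.572 0.604 0.75 ] y [-0.425 -0.115]
  lid z 0.16 94 x [0.569 0.589 0.613] y [-0.421 -0.114]
  lid z 0.19 93 x [0.567 0.586 0.609] y [-0.414 -0.114]
  lid z 0.22 107 x [0.565 0.584 0.605] y [-0.41  -0.114]
  lid z 0.25 110 x [0.564 0.581 0.603] y [-0.385 -0.113]
  lid z 0.28 136 x [0.561 0.578 0.599] y [-0.381 -0.113]
  lid z 0.31 950 x [0.563 0.582 0.596] y [-0.366 -0.117]
  lid z 0.34 51 x [0.566 0.571 0.577] y [-0.297 -0.242]
  lid z 0.37 440 x [0.565 0.573 0.583] y [-0.305 -0.243]
side platform ((552.7628173828125, -328.3978271484375), (483.92681884765625, 389.05282592
[... 307 characters left out ...]
6620971472
 side wall y=a+b*x [-0.09374867 -0.37703823] y at mid -0.4344492257213317 -0.4133514956657449
  lid z 0.13 241 x [0.571 0.595 0.749] y [-0.42  -0.112]
  lid z 0.16 247 x [0.568 0.59  0.611] y [-0.421 -0.111]
  lid z 0.19 264 x [0.564 0.587 0.609] y [-0.425 -0.111]
  lid z 0.22 286 x [0.562 0.584 0.606] y [-0.418 -0.11 ]
  lid z 0.25 299 x [0.558 0.581 0.602] y [-0.42 -0.11]
  lid z 0.28 334 x [0.555 0.578 0.599] y [-0.422 -0.11 ]
  lid z 0.31 419 x [0.556 0.576 0.594] y [-0.422 -0.113]
  lid z 0.34 83 x [0.564 0.57  0.576] y [-0.301 -0.239]
  lid z 0.37 145 x [0.564 0.572 0.581] y [-0.304 -0.24 ]
[[ 0.6395334   0.11393381]
 [ 0.6380867   0.05639118]
 [ 0.6363564  -0.00179042]] 371
```

Run:
```python
from h import *
print(np.round(state()[2],3).tolist())
goto(.42,.11,.24,90); goto(.6395,.114,.10,90)
```

```text
[[-0.0, 0.23, -0.973], [0.002, -0.973, -0.23], [-1.0, -0.002, -0.0]]
shift cm [-2.000e-02 -5.851e+01 -4.339e+01] turn 13.3 q6 -0.21 t 0.1
shift cm [ 13.98 -53.83 -64.84] turn 13.3 q6 -0.21 t 0.1
```

```bash
python3 -m inch '[[[0,-58.5,-43.4],13.3,-1],[[0,-58.5,-43.4],13.3,-1],[[0,-58.5,-43.4],13.3,-1],[[0,-58.5,-43.4],13.3,-1],[[0,-58.5,-43.4],13.3,-1],[[0,-58.5,-43.4],13.3,-1],[[0,-58.5,-43.4],13.3,-1],[[0,-58.5,-43.4],13.3,-1],[[0,-58.5,-43.4],13.3,-1],[[0,-58.5,-43.4],13.3,-1],[[0,-58.5,-43.4],13.3,-1],[[0,-58.5,-43.4],13.3,-1]]'; python3 -c "
from h import *
goto(.42,.11,.24,90); goto(.6395,.114,.10,90)"
```

```text
t: 1.3
eef_pos: [0.3693, -0.0063, 0.2398]
orientation: [-2.222, -0.001, 2.22]
contact_force: [1.4, -0.9, 1.4]
gripper_width: -0.0002
shift cm [ -0.   -11.63  -5.06] turn -0.0 q6 1.22 t 1.3
shift cm [ 14.02 -12.02 -27.  ] turn -0.0 q6 1.22 t 1.3
```

Now go above the tare key and check by wrist camera numerically.

```bash
python3 -m inch '[[[0,-5,-4],0,-1],[[0,-9,-9],0,-1],[[2,-12,-13],0,-1],[[4,-12,-18],0,-1],[[6,-12,-22.5],0,-1],[[8,-12,-27],0,-1],[[9,-12,-27],0,-1],[[9,-12,-27],0,-1],[[9,-12,-27],0,-1]]'
python3 - <<'E'
from h import *
f,P,T=wrist(); cv2.imwrite("pics/w1.png",cv2.cvtColor(f["frame"],cv2.COLOR_RGB2BGR))
A=P.reshape(-1,3);k=A[(A[:,2]>.057)&(A[:,2]<.07)&(A[:,0]>.59)&(A[:,0]<.665)&(A[:,1]>-.05)&(A[:,1]<.16)]
print(len(k)); 
_,_,c=cv2.kmeans(k[:,:2].astype(np.float32),3,None,(3,50,1e-5),5,2); print(c[np.argsort(-c[:,1])]); goto(.6395,.114,.09,90)
E
```

```text
t: 2.2
eef_pos: [0.6387, 0.1137, 0.1487]
orientation: [-2.218, -0.001, 2.223]
contact_force: [0.4, 0.1, -0.4]
gripper_width: 0.0005
2908
[[6.40337467e-01 1.15001634e-01]
 [6.38550520e-01 5.78448474e-02]
 [6.36740863e-01 4.52930137e-04]]
shift cm [ 6.03 -0.02 -0.05] turn -0.0 q6 1.56 t 2.2
```

View pics/w1.png

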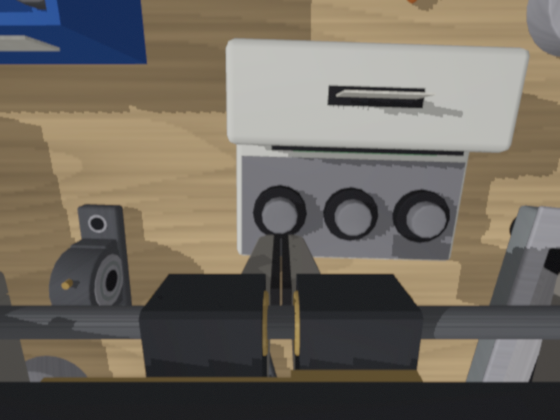

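The wrist picture shows the fingertips lined up under the tare key at (280,212), with total at (350,215) and print at (421,217). Pressing tare now.

```bash
python3 -m inch '[[[3,0,0],0,-1],[[5,0,0],0,-1],[[6,0,0],0,-1],[[6.4,0,0],0,-1],[[6.7,0,0],0,-1],[[6.8,0,0],0,-1],[[6.9,0,0],0,-1],[[6.9,0,0],0,-1],[[6.9,0,0],0,-1]]'; python3 -m inch '[[[0.1,0,0],0,-1],[[0.1,0,0],0,-1],[[0.1,0,0],0,-1]]'
```

```text
t: 3.15
eef_pos: [0.6395, 0.1139, 0.0821]
orientation: [-2.222, -0.001, 2.219]
contact_force: [-1.3, -0.6, 5.1]
gripper_width: 0.0005
t: 3.45
eef_pos: [0.6396, 0.1139, 0.0814]
orientation: [-2.223, -0.001, 2.219]
contact_force: [-2.7, -0.1, 4.9]
gripper_width: 0.0006
```

```bash
python3 -m inch '[[[0.2,0,0],0,-1],[[0.4,0,0],0,-1],[[0.4,0,0],0,-1],[[0.4,0,0],0,-1]]'; python3 -m inch '[[[-3,0,0],0,-1],[[-7,0,0],0,0],[[-12,0,0],0,0.3],[[-12,0,0],0,0.3]]'
python3 - <<'E'
from h import *
goto(.572,.286,.20,88)
goto(.52,.286,.20,88)
E
```

```text
t: 3.85
eef_pos: [0.6398, 0.1139, 0.0811]
orientation: [-2.223, -0.001, 2.22]
contact_force: [-12.5, -0.4, 24.3]
gripper_width: 0.0005
t: 4.25
eef_pos: [0.6445, 0.1139, 0.2098]
orientation: [-2.24, -0.001, 2.202]
contact_force: [1.2, -0.5, 1.2]
gripper_width: 0.0221
shift cm [  0.87 -17.22   7.26] turn 2.0 q6 1.56 t 4.2
shift cm [  0.78 -17.22  12.46] turn 2.0 q6 1.56 t 4.2
```

```bash
cat >> h.py <<'E'
def blocks(P,fr,guess,r=.09):
    A=P.reshape(-1,3); c=fr.reshape(-1,3).astype(int)
    m=(np.hypot(A[:,0]-guess[0],A[:,1]-guess[1])<r)&(A[:,2]>.008)&(A[:,2]<.075)&(c.max(1)<120)
    q=A[m]; foot=q[q[:,2]<.02]
    rc=cv2.minAreaRect((foot[:,:2]*1000).astype(np.float32))
    b=cv2.boxPoints(rc); e=[b[1]-b[0],b[2]-b[1]]; L=max(e,key=np.linalg.norm)
    hi=q[q[:,2]>.05]
    print("n",len(q),"foot c",np.round(rc[0],1),"size",np.round(rc[1],1),"axis",round(np.degrees(np.arctan2(L[1],L[0]))%180,1),"housing mean",hi.mean(0).round(3))
E
python3 -m inch '[[[0.8,-5,5],2,0],[[0.8,-10,9],2,0],[[0.8,-14,13],2,0.2],[[0.8,-17.2,15],2,0.3],[[0.8,-17.2,15],2,0.3],[[0.8,-17.2,15],2,0.3]]'
python3 - <<'E'
from h import *
f,P,T=wrist(); blocks(P,f["frame"],(.572,.286)); blocks(P,f["frame"],(.572,.42))
t=vision.grab_frame("top");Q=cloud(t)
for g in((.572,.286),(.572,.413),(.418,.245),(.416,.131)): blocks(Q,t["frame"],g)
cv2.imwrite("pics/w2.png",cv2.cvtColor(np.vstack([f["frame"],t["frame"]])[::1],cv2.COLOR_RGB2BGR)[:,:])
goto(.572,.286,.12,88)
E
```

```text
t: 4.85
eef_pos: [0.4925, 0.2883, 0.1985]
orientation: [-2.224, 0.032, 2.187]
contact_force: [0.0, 0.1, 0.2]
gripper_width: 0.0597
n 4436 foot c [571.2 287.5] size [ 37.2 125.4] axis 178.4 housing mean [0.571 0.287 0.061]
n 6288 foot c [571.1 422.1] size [ 38.6 126.9] axis 175.4 housing mean [0.571 0.42  0.06 ]
n 832 foot c [583.6 285.5] size [ 38.5 102.8] axis 178.0 housing mean [0.572 0.285 0.061]
n 538 foot c [612.3 416.7] size [38.  46.6] axis 175.3 housing mean [0.582 0.42  0.061]
n 948 foot c [407.5 246.4] size [ 38.6 155. ] axis 168.9 housing mean [0.422 0.243 0.061]
n 987 foot c [421.  108.8] size [126.2  84.8] axis 13.1 housing mean [0.416 0.131 0.061]
shift cm [ 8.02 -0.28 -7.58] turn 0.1 q6 1.92 t 5.0
```

```bash
python3 -m inch '[[[3,-0.1,-3.5],0,0.4],[[7,-0.1,-7.5],0,0.4],[[9,-0.1,-7.85],0,0.4],[[10,-0.1,-7.85],0,0.4],[[10,-0.1,-7.85],0,0.4]]'; python3 -c "
from h import *
goto(.571,.2875,.044,88.4)"
```

```text
t: 5.45
eef_pos: [0.5743, 0.2827, 0.0981]
orientation: [-2.219, 0.04, 2.189]
contact_force: [-0.3, -0.6, 0.1]
gripper_width: 0.0638
shift cm [ 5.4  -0.47  0.42] turn -0.4 q6 1.88 t 5.5
```

```bash
python3 -m inch '[[[1,-0.5,0.4],-0.4,0.4],[[3,-0.5,0.4],-0.4,0.4],[[4.4,-0.5,0.4],-0.4,0.4],[[5.4,-0.5,0.4],-0.4,0.4],[[5.4,-0.5,0.4],-0.4,0.4],[[5.4,-0.5,0.4],-0.4,0.4]]'; python3 -c "
from h import *
goto(.571,.2875,.044,88.4)"
```

```text
t: 6.05
eef_pos: [0.5714, 0.2879, 0.0445]
orientation: [-2.223, 0.032, 2.191]
contact_force: [-0.2, 0.1, 0.9]
gripper_width: 0.064
shift cm [0.05 0.04 0.04] turn -0.0 q6 1.88 t 6.0
```

```bash
python3 -m inch '[[[0,0,0],0,-0.5],[[0,0,0],0,-0.6],[[0,0,0],0,-0.6],[[0,0,0],0,-0.6],[[-1,0,0],0,-0.6],[[-4,0,0],0,-0.6],[[-9,0,0],0,-0.6],[[-14,0,0],0,-0.6],[[-18,0,0],0,-0.6],[[-18,0,0],0,-0.6]]' 50; python3 -c "
from h import *
goto(.45,.05,.225,83.8);goto(.479,-.3684,.225,83.8)"
```

```text
t: 7.05
eef_pos: [0.572, 0.2892, 0.2321]
orientation: [-2.235, 0.027, 2.176]
contact_force: [1.2, 0.5, -5.3]
gripper_width: 0.0357
shift cm [ 0.31 24.25 11.54] turn 4.6 q6 1.88 t 7.0
shift cm [ 0.26 65.99  7.47] turn 4.6 q6 1.88 t 7.0
```

```bash
python3 -m inch '[[[0,4,2],1,-0.6],[[0,8,4],2,-0.6],[[0,12,6],3,-0.6],[[0,16,8],4,-0.6],[[0,20,10],4.6,-0.6],[[0,24,12],4.6,-0.6],[[0,28,12],4.6,-0.6],[[0,32,12],4.6,-0.6],[[0,36,11],4.6,-0.6],[[0,40,10],4.6,-0.6],[[0,44,9.5],4.6,-0.6],[[0,48,9],4.6,-0.6]]' 50;  python3 -m inch '[[[0,4,-0.5],0,-0.6],[[0,8,-0.8],0,-0.6],[[0,12,-1.2],0,-0.6],[[0,15,-1.5],0,-0.6],[[0,18,-1.8],0,-0.6],[[0,18,-1.8],0,-0.6],[[0,18,-1.8],0,-0.6]]'
python3 - <<'E'
from h import *
f,P,T=wrist(); cv2.imwrite("pics/w3.png",cv2.cvtColor(f["frame"],cv2.COLOR_RGB2BGR))
goto(.479,-.3684,.098,83.8)
E
```

```text
t: 8.25
eef_pos: [0.467, -0.1887, 0.2245]
orientation: [-2.185, 0.109, 2.138]
contact_force: [0.7, 0.5, -7.1]
gripper_width: 0.0355
t: 8.95
eef_pos: [0.4641, -0.3685, 0.2199]
orientation: [-2.179, 0.105, 2.139]
contact_force: [-0.1, 0.2, -7.1]
gripper_width: 0.0359
shift cm [12.28  0.04 -1.23] turn -0.0 q6 0.79 t 9.0
```

View pics/w3.png

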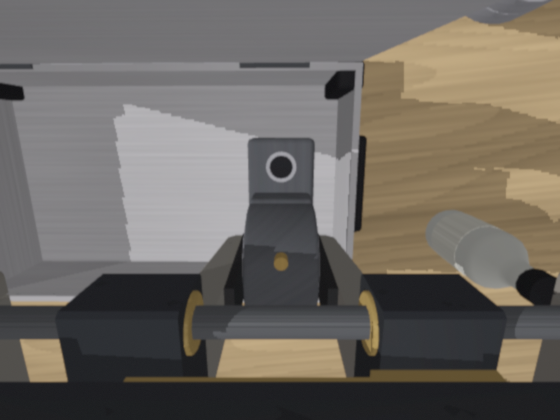

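The picture shows the bearing held at (282,215), square to the case and clear of the right wall at (350,160). Lowering it.

```bash
python3 -m inch '[[[0,0,-1.2],0,-0.6],[[4,0,-1.2],0,-0.6],[[8,0,-1.2],0,-0.6],[[10.5,0,-1.2],0,-0.6],[[11.8,0,-1.2],0,-0.6],[[12.4,0,-1.2],0,-0.6],[[12.5,0,-1.2],0,-0.6],[[12.5,0,-1.2],0,-0.6]]' ; python3 -m inch '[[[0,0,0],0,0.05],[[0,0,0],0,0.05],[[0,0,0],0,0.05],[[-3,0,0],0,0.05],[[-8,0,0],0,0.05],[[-13,0,0],0,0.05],[[-13,0,0],0,0.05]]'
python3 - <<'E'
from h import *
f,P,T=wrist(); A=P.reshape(-1,3); q=A[(np.hypot(A[:,0]-.479,A[:,1]+.368)<.09)&(A[:,2]>.1)&(A[:,2]<.125)]
print(len(q),q.mean(0),A[(np.hypot(A[:,0]-.479,A[:,1]+.368)<.05)][:,2].max())
t=vision.grab_frame("top");Q=cloud(t)
for g in((.572,.422),(.418,.245),(.416,.131)): blocks(Q,t["frame"],g)
goto(.45,.0,.24,83.8);goto(.50,.4215,.2,85.4)
E
```

```text
t: 9.8
eef_pos: [0.4798, -0.3688, 0.0974]
orientation: [-2.184, 0.107, 2.138]
contact_force: [0.2, 0.1, -6.4]
gripper_width: 0.0354
t: 10.5
eef_pos: [0.4802, -0.3737, 0.2376]
orientation: [-2.203, 0.121, 2.131]
contact_force: [-0.0, -0.7, -0.0]
gripper_width: 0.0482
3659 [ 0.46824013 -0.37974329  0.11256846] 0.34356949561182576
n 1097 foot c [578.1 430.9] size [113.9 128.1] axis 149.0 housing mean [0.572 0.419 0.06 ]
n 1165 foot c [414.5 280.4] size [107.8 155.1] axis 168.7 housing mean [0.422 0.243 0.061]
n 993 foot c [415.5 131.4] size [126.4  38.1] axis 13.3 housing mean [0.416 0.131 0.061]
shift cm [ -0.9  -36.58   6.77] turn -0.0 q6 0.8 t 10.6
shift cm [  3.41 -78.99   6.46] turn -1.6 q6 0.8 t 10.6
```

```bash
python3 -m inch '[[[-0.5,-4,2],0,0.05],[[-0.5,-8,4],0,0.05],[[-0.5,-13,6],0,0.05],[[-0.5,-18,7],0,0.2],[[-0.5,-23,7],0,0.3],[[-0.5,-28,7],0,0.4],[[-0.5,-33,8],0,0.4],[[-0.5,-38,9],0,0.4],[[-0.5,-43,10],0,0.4],[[-0.5,-48,12],0,0.4],[[-0.5,-52,14],0,0.4],[[0,-56,16],0,0.4]]'; python3 -c "
from h import *
goto(.34,.243,.21,78.7)"
```

```text
t: 11.8
eef_pos: [0.3784, 0.2039, 0.2293]
orientation: [-2.188, 0.112, 2.137]
contact_force: [1.6, 1.2, 0.4]
gripper_width: 0.0643
shift cm [ 1.85 -3.46  4.29] turn 5.1 q6 1.89 t 11.8
```

```bash
python3 -m inch '[[[1,-3.4,4.3],5.1,0.4],[[1.9,-3.4,4.3],5.1,0.4],[[1.9,-3.4,4.3],5.1,0.4],[[1.9,-3.4,4.3],5.1,0.4]]'
python3 - <<'E'
from h import *
f,P,T=wrist(); cv2.imwrite("pics/w4.png",cv2.cvtColor(f["frame"],cv2.COLOR_RGB2BGR))
blocks(P,f["frame"],(.421,.245),.075)
goto(.422,.244,.12,78.7)
E
```

```text
t: 12.2
eef_pos: [0.34, 0.2416, 0.2088]
orientation: [-2.138, 0.204, 2.091]
contact_force: [0.9, -0.6, 0.8]
gripper_width: 0.0646
n 4289 foot c [420.6 245.4] size [ 37.  125.9] axis 168.9 housing mean [0.42  0.245 0.061]
shift cm [ 9.13 -1.78 -7.73] turn -0.1 q6 2.1 t 12.2
```

```bash
python3 -m inch '[[[3,-1,-4],0,0.4],[[7,-1.8,-7.6],0,0.4],[[9.5,-1.8,-7.6],0,0.4],[[9.5,-1.8,-7.6],0,0.4],[[9.5,-1.8,-7.6],0,0.4]]'; python3 -c "
from h import *
goto(.4205,.2453,.044,78.9)"
```

```text
t: 12.75
eef_pos: [0.4214, 0.2436, 0.1167]
orientation: [-2.137, 0.207, 2.089]
contact_force: [-0.1, -0.3, -0.5]
gripper_width: 0.0643
shift cm [ 7.27 -0.09  0.28] turn -0.4 q6 2.05 t 12.8
```

```bash
python3 -m inch '[[[3,-0.1,0.2],0,0.4],[[5.5,-0.1,0.2],0,0.4],[[6.8,-0.1,0.2],0,0.4],[[7.3,-0.1,0.2],0,0.4],[[7.3,-0.1,0.2],0,0.4],[[7.3,-0.1,0.2],0,-0.5],[[7.3,-0.1,0.2],0,-0.6],[[7.3,-0.1,0.2],0,-0.6],[[7.3,-0.1,0.2],0,-0.6],[[7.3,-0.1,0.2],0,-0.6]]' 50;  python3 -m inch '[[[-1,0,0],0,-0.6],[[-4,0,0],0,-0.6],[[-9,0,0],0,-0.6],[[-14,0,0],0,-0.6],[[-18,0,0],0,-0.6],[[-18,0,0],0,-0.6]]'; python3 -c "
from h import *
goto(.45,.05,.225,83.8);goto(.4867,-.2988,.225,83.8)"
```

```text
t: 13.75
eef_pos: [0.4217, 0.2451, 0.0443]
orientation: [-2.138, 0.207, 2.089]
contact_force: [-1.1, -1.2, 4.9]
gripper_width: 0.036
t: 14.35
eef_pos: [0.4205, 0.2457, 0.2304]
orientation: [-2.148, 0.201, 2.075]
contact_force: [2.0, 0.7, -5.5]
gripper_width: 0.0358
shift cm [ 0.51 18.6  -6.76] turn -5.3 q6 2.05 t 14.3
shift cm [  0.41  52.05 -17.29] turn -5.3 q6 2.05 t 14.3
```

```bash
python3 -m inch '[[[0,4,-1],-1,-0.6],[[0,8,-2],-2,-0.6],[[0,12,-3],-3,-0.6],[[0,16,-4],-4,-0.6],[[0,20,-5],-5.3,-0.6],[[0,24,-6],-5.3,-0.6],[[0,28,-7],-5.3,-0.6],[[0,32,-8],-5.3,-0.6],[[0,36,-10],-5.3,-0.6],[[0,40,-12],-5.3,-0.6],[[0,44,-14],-5.3,-0.6],[[0,48,-16],-5.3,-0.6]]' 50;  python3 -c "
from h import *
goto(.4867,-.2988,.097,83.8)"
```

```text
t: 15.55
eef_pos: [0.4807, -0.2571, 0.2253]
orientation: [-2.192, 0.103, 2.127]
contact_force: [1.0, 0.5, -5.7]
gripper_width: 0.0358
shift cm [12.8   4.26 -0.67] turn -0.0 q6 0.94 t 15.6
```

```bash
python3 -m inch '[[[0,2.5,-0.3],0,-0.6],[[1,4.2,-0.5],0,-0.6],[[3,4.2,-0.5],0,-0.6],[[3,4.2,-0.5],0,-0.6],[[3,4.2,-0.5],0,-0.6]]';  python3 -c "
from h import *
goto(.4867,-.2988,.097,83.8)"
```

```text
t: 16.05
eef_pos: [0.4808, -0.2976, 0.1923]
orientation: [-2.186, 0.099, 2.13]
contact_force: [0.3, 0.5, -6.5]
gripper_width: 0.0358
shift cm [ 9.53  0.22 -0.36] turn -0.0 q6 0.89 t 16.1
```

```bash
python3 -m inch '[[[3,0.2,-0.3],0,-0.6],[[6,0.2,-0.3],0,-0.6],[[8,0.2,-0.3],0,-0.6],[[9.2,0.2,-0.3],0,-0.6],[[9.6,0.2,-0.3],0,-0.6],[[9.6,0.2,-0.3],0,-0.6],[[9.6,0.2,-0.3],0,-0.6]]' ; python3 -m inch '[[[0,0,0],0,0.05],[[0,0,0],0,0.05],[[0,0,0],0,0.05],[[-3,0,0],0,0.05],[[-8,0,0],0,0.05],[[-13,0,0],0,0.05],[[-13,0,0],0,0.05],[[-13,-5,1],0,0.05],[[-13,-10,2],0,0.05],[[-13,-15,3],0,0.2],[[-13,-20,4],0,0.4],[[-13,-25,5],0,0.4]]'
python3 - <<'E'
from h import *
t=vision.grab_frame("top");Q=cloud(t); np.savez("pics/top1.npz",**t)
for g in((.572,.422),(.416,.131)): blocks(Q,t["frame"],g,.075)
goto(.34,.13,.21,103.3)
E
```

```text
t: 16.75
eef_pos: [0.487, -0.2992, 0.0979]
orientation: [-2.189, 0.101, 2.128]
contact_force: [0.9, 0.1, -5.7]
gripper_width: 0.0357
t: 17.95
eef_pos: [0.4606, -0.0503, 0.2309]
orientation: [-2.191, 0.102, 2.126]
contact_force: [0.6, 0.4, 1.0]
gripper_width: 0.0644
n 1099 foot c [572.2 420.2] size [ 40.  126.8] axis 175.5 housing mean [0.572 0.419 0.06 ]
n 989 foot c [415.6 131.6] size [126.1  38.2] axis 13.2 housing mean [0.416 0.131 0.06 ]
shift cm [  2.03 -16.    13.75] turn -19.2 q6 1.29 t 18.0
```

```bash
python3 -m inch '[[[0,-4,4],-5,0.4],[[0,-8,8],-10,0.4],[[1,-12,11],-15,0.4],[[2,-16,13.7],-19.2,0.4],[[2,-16,13.7],-19.2,0.4],[[2,-16,13.7],-19.2,0.4],[[2,-16,13.7],-19.2,0.4]]'
python3 - <<'E'
from h import *
f,P,T=wrist(); blocks(P,f["frame"],(.416,.131),.08)
goto(.4158,.1316,.10,103.3)
E
```

```text
t: 18.7
eef_pos: [0.3411, 0.1297, 0.2107]
orientation: [2.138, 0.26, -2.069]
contact_force: [0.5, -0.6, 0.4]
gripper_width: 0.0642
n 4285 foot c [414.1 132.8] size [126.6  38. ] axis 13.4 housing mean [0.414 0.133 0.061]
shift cm [11.31  1.59 -6.92] turn -0.1 q6 1.35 t 18.8
```

```bash
python3 -m inch '[[[3,1,-4],0,0.4],[[7,1.5,-6.9],0,0.4],[[9,1.5,-6.9],0,0.4],[[9,1.5,-6.9],0,0.4],[[9,1.5,-6.9],0,0.4]]'
python3 - <<'E'
from h import *
goto(.415,.1322,.044,103.4)
E
```

```text
t: 19.25
eef_pos: [0.4154, 0.1311, 0.1236]
orientation: [2.14, 0.257, -2.071]
contact_force: [0.3, 0.3, -0.6]
gripper_width: 0.0646
shift cm [ 7.96 -0.04  0.28] turn -0.2 q6 1.35 t 19.2
```

```bash
python3 -m inch '[[[3,0,0.2],0,0.4],[[5.5,0,0.2],0,0.4],[[7.4,0,0.2],0,0.4],[[8,0,0.2],0,0.4],[[8,0,0.2],0,0.4],[[8,0,0.2],0,-0.5],[[8,0,0.2],0,-0.6],[[8,0,0.2],0,-0.6],[[8,0,0.2],0,-0.6],[[8,0,0.2],0,-0.6]]' 50;  python3 -m inch '[[[-1,0,0],0,-0.6],[[-4,0,0],0,-0.6],[[-9,0,0],0,-0.6],[[-14,0,0],0,-0.6],[[-18,0,0],0,-0.6],[[-18,0,0],0,-0.6]]'; python3 -c "
from h import *
goto(.4943,-.2292,.225,83.8)"
```

```text
t: 20.25
eef_pos: [0.4164, 0.1323, 0.0443]
orientation: [2.141, 0.258, -2.07]
contact_force: [-2.6, 2.9, 6.0]
gripper_width: 0.036
t: 20.85
eef_pos: [0.4135, 0.129, 0.2299]
orientation: [2.152, 0.256, -2.057]
contact_force: [0.8, 0.7, -7.0]
gripper_width: 0.0358
shift cm [ 0.21 36.72  0.32] turn 19.3 q6 1.35 t 20.9
```

```bash
python3 -m inch '[[[0,4,0],2,-0.6],[[0,8,0],5,-0.6],[[0,12,0],8,-0.6],[[0,16,0],11,-0.6],[[0,20,0],14,-0.6],[[0,24,0],17,-0.6],[[0,28,0],19.3,-0.6],[[0,32,0],19.3,-0.6],[[0,35,0],19.3,-0.6],[[1,36.7,0.3],19.3,-0.6],[[3,36.7,0.3],19.3,-0.6],[[3,36.7,0.3],19.3,-0.6]]' 50;  python3 -m inch '[[[0,0,0],0,-0.6]]'; python3 -c "
from h import *
goto(.4943,-.2292,.097,83.8)"
```

```text
t: 22.05
eef_pos: [0.492, -0.2263, 0.1904]
orientation: [-2.186, 0.087, 2.119]
contact_force: [-0.8, 1.3, -8.4]
gripper_width: 0.0361
t: 22.15
eef_pos: [0.491, -0.2254, 0.1887]
orientation: [-2.182, 0.085, 2.121]
contact_force: [0.6, -0.3, -6.7]
gripper_width: 0.0355
shift cm [ 9.16  0.62 -0.13] turn -0.0 q6 0.99 t 22.1
```

```bash
python3 -m inch '[[[3,0.6,-0.1],0,-0.6],[[6,0.6,-0.1],0,-0.6],[[8,0.6,-0.1],0,-0.6],[[9.0,0.6,-0.1],0,-0.6],[[9.3,0.6,-0.1],0,-0.6],[[9.3,0.6,-0.1],0,-0.6],[[9.3,0.6,-0.1],0,-0.6]]' ; python3 -m inch '[[[0,0,0],0,0.05],[[0,0,0],0,0.05],[[0,0,0],0,0.05],[[-3,0,0],0,0.05],[[-8,0,0],0,0.05],[[-13,0,0],0,0.05],[[-13,0,0],0,0.05],[[-13,-5,1],0,0.05],[[-13,-10,2],0,0.05],[[-13,-15,3],0,0.2],[[-13,-20,4],0,0.4],[[-13,-25,5],0,0.4]]'
python3 - <<'E'
from h import *
t=vision.grab_frame("top");Q=cloud(t); np.savez("pics/top1.npz",**t)
for g in((.572,.422),): blocks(Q,t["frame"],g,.075)
goto(.49,.42,.21,85.4); print(np.round(state()[2],3).tolist())
E
```

```text
t: 22.85
eef_pos: [0.495, -0.2295, 0.0969]
orientation: [-2.185, 0.086, 2.12]
contact_force: [0.0, -0.5, -7.2]
gripper_width: 0.0358
t: 24.05
eef_pos: [0.4683, 0.0177, 0.2332]
orientation: [-2.187, 0.087, 2.118]
contact_force: [0.9, 0.4, 0.5]
gripper_width: 0.0642
n 1096 foot c [572.4 420.4] size [ 39.1 126.7] axis 175.2 housing mean [0.572 0.419 0.06 ]
shift cm [  3.62 -39.47   1.86] turn -1.3 q6 1.43 t 24.1
[[0.033, -0.102, -0.994], [0.031, -0.994, 0.103], [-0.999, -0.034, -0.029]]
```

```bash
python3 -m inch '[[[0,-5,0],0,0.4],[[0,-10,0],0,0.4],[[1,-15,1],0,0.4],[[2,-20,1],-1.3,0.4],[[3,-25,2],-1.3,0.4],[[3.6,-30,2],-1.3,0.4],[[3.6,-35,2],-1.3,0.4],[[3.6,-39.5,2],-1.3,0.4],[[3.6,-39.5,2],-1.3,0.4],[[3.6,-39.5,2],-1.3,0.4]]'
python3 - <<'E'
from h import *
f,P,T=wrist(); blocks(P,f["frame"],(.572,.421),.08)
goto(.5717,.421,.12,85.3)
E
```

```text
t: 25.1
eef_pos: [0.4886, 0.4215, 0.2099]
orientation: [-2.2, 0.049, 2.132]
contact_force: [-0.2, -0.8, 0.9]
gripper_width: 0.0642
n 4502 foot c [571.4 422.4] size [ 37.6 126.8] axis 175.5 housing mean [0.571 0.422 0.061]
shift cm [ 9.26 -0.44 -7.99] turn 0.1 q6 2.17 t 25.1
```

```bash
python3 -m inch '[[[3,-0.5,-4],0,0.4],[[7,-0.5,-8],0,0.4],[[9,-0.5,-8],0,0.4],[[9,-0.5,-8],0,0.4],[[9,-0.5,-8],0,0.4]]'
python3 - <<'E'
from h import *
goto(.5715,.4217,.044,85.4)
E
```

```text
t: 25.65
eef_pos: [0.5719, 0.4201, 0.1232]
orientation: [-2.198, 0.053, 2.131]
contact_force: [-0.2, -0.4, 0.4]
gripper_width: 0.0643
shift cm [7.91 0.1  0.28] turn -0.0 q6 2.11 t 25.6
```

```bash
python3 -m inch '[[[3,0.1,0.2],0,0.4],[[5.5,0.1,0.2],0,0.4],[[7.4,0.1,0.2],0,0.4],[[7.9,0.1,0.2],0,0.4],[[7.9,0.1,0.2],0,0.4],[[7.9,0.1,0.2],0,-0.5],[[7.9,0.1,0.2],0,-0.6],[[7.9,0.1,0.2],0,-0.6],[[7.9,0.1,0.2],0,-0.6],[[7.9,0.1,0.2],0,-0.6]]' 50;  python3 -m inch '[[[-1,0,0],0,-0.6],[[-4,0,0],0,-0.6],[[-9,0,0],0,-0.6],[[-14,0,0],0,-0.6],[[-18,0,0],0,-0.6],[[-18,0,0],0,-0.6],[[-18,0,0],0,-0.6]]'; python3 -c "
from h import *
goto(.46,0,.225,83.8)
goto(.5018,-.1596,.225,83.8)"
```

```text
t: 26.65
eef_pos: [0.5728, 0.4217, 0.0452]
orientation: [-2.199, 0.054, 2.13]
contact_force: [-1.9, -0.9, 3.7]
gripper_width: 0.0361
t: 27.35
eef_pos: [0.5661, 0.416, 0.2231]
orientation: [-2.198, 0.055, 2.133]
contact_force: [-0.5, -1.0, -8.5]
gripper_width: 0.0359
shift cm [-1.73 42.29  7.2 ] turn 1.6 q6 2.11 t 27.4
shift cm [-2.06 57.85  1.74] turn 1.6 q6 2.11 t 27.4
```

```bash
python3 -m inch '[[[-0.5,4,1],0,-0.6],[[-1,8,2],1,-0.6],[[-1.5,12,3],1.6,-0.6],[[-1.7,16,4],1.6,-0.6],[[-1.7,20,5],1.6,-0.6],[[-1.7,24,6],1.6,-0.6],[[-1.7,28,6],1.6,-0.6],[[-1.7,32,6],1.6,-0.6],[[-1.7,36,6],1.6,-0.6],[[-1.7,40,6],1.6,-0.6],[[-2,44,5],1.6,-0.6],[[-2,48,4],1.6,-0.6]]' 50;  python3 -m inch '[[[0,3,-1],0,-0.6],[[0,6,-1.5],0,-0.6],[[0,9.5,-2],0,-0.6],[[0,9.5,-2],0,-0.6],[[0,9.5,-2],0,-0.6],[[0,9.5,-2],0,-0.6]]'
python3 - <<'E'
from h import *
f,P,T=wrist(); cv2.imwrite("pics/w5.png",cv2.cvtColor(f["frame"],cv2.COLOR_RGB2BGR))
goto(.5018,-.1596,.14,83.8)
E
```

```text
t: 28.55
eef_pos: [0.4847, -0.0602, 0.2223]
orientation: [-2.174, 0.081, 2.125]
contact_force: [1.3, 0.1, -7.7]
gripper_width: 0.0359
t: 29.15
eef_pos: [0.4929, -0.1552, 0.2166]
orientation: [-2.167, 0.077, 2.129]
contact_force: [-0.0, -0.2, -7.7]
gripper_width: 0.0358
shift cm [ 7.73  0.62 -0.76] turn -0.0 q6 1.11 t 29.2
```

View pics/w5.png

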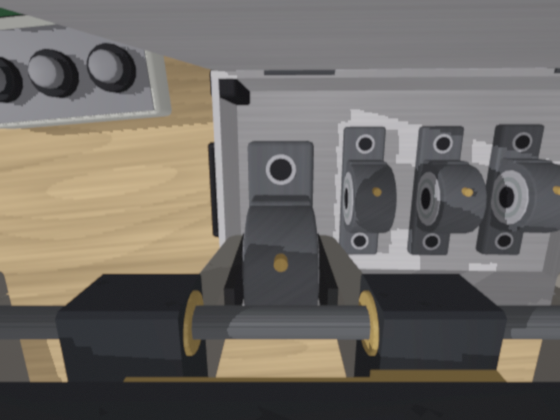

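The picture shows three bearings standing in the case at (370,195), (445,195) and (520,190). The fourth is held at (282,215), clear of the left wall and its neighbour.

```bash
python3 -m inch '[[[4,0.6,-0.8],0,-0.6],[[7.7,0.6,-0.8],0,-0.6],[[7.7,0.6,-0.8],0,-0.6],[[7.7,0.6,-0.8],0,-0.6]]'; python3 -c "
from h import *
goto(.5018,-.1596,.097,83.8)"
```

```text
t: 29.6
eef_pos: [0.5018, -0.1583, 0.14]
orientation: [-2.168, 0.075, 2.13]
contact_force: [1.1, 0.2, -6.1]
gripper_width: 0.0354
shift cm [4.29 0.29 0.05] turn 0.1 q6 1.1 t 29.6
```

```bash
python3 -m inch '[[[2,0.3,0],0,-0.6],[[3.5,0.3,0],0,-0.6],[[4.1,0.3,0],0,-0.6],[[4.3,0.3,0],0,-0.6],[[4.3,0.3,0],0,-0.6],[[4.3,0.3,0],0,-0.6]]' ; python3 -m inch '[[[0,0,0],0,0.05],[[0,0,0],0,0.05],[[0,0,0],0,0.05],[[-3,0,0],0,0.05],[[-8,0,0],0,0.05],[[-12,0,0],0,0.05],[[-12,0,0],0,0.05],[[-12,-5,1],0,-0.4],[[-12,-10,2],0,-1],[[-12,-15,3],0,-1],[[-12,-20,2],0,-1],[[-12,-20,2],0,-1]]'
python3 - <<'E'
from h import *
t=vision.grab_frame("top");Q=cloud(t); np.savez("pics/top2.npz",**t)
cv2.imwrite("pics/top2.png",cv2.cvtColor(t["frame"],cv2.COLOR_RGB2BGR))
goto(.6385,.057,.15,88.2); print(np.round(state()[2],3).tolist())
E
```

```text
t: 30.2
eef_pos: [0.5033, -0.1603, 0.0984]
orientation: [-2.171, 0.076, 2.129]
contact_force: [0.9, 0.5, -7.4]
gripper_width: 0.0357
t: 31.4
eef_pos: [0.5022, 0.0411, 0.2254]
orientation: [-2.174, 0.068, 2.13]
contact_force: [-0.3, -0.6, -0.0]
gripper_width: 0.0103
shift cm [  7.87  -2.88 -13.24] turn -4.0 q6 1.48 t 31.4
[[0.022, -0.101, -0.995], [0.035, -0.994, 0.102], [-0.999, -0.037, -0.018]]
```

View pics/top2.png

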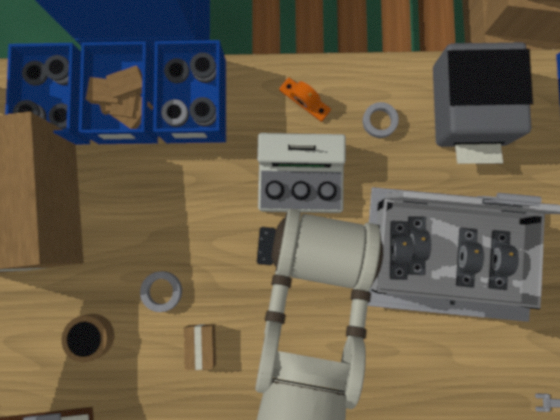

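All four bearings are upright inside the case, at (400,248), (417,245), (470,257) and (503,259). One has been nudged sideways but is still in. The ring and carton are unmoved. Next is the total key.

```bash
python3 -m inch '[[[2,-1.5,-4],-2,-1],[[4,-2.9,-9],-4,-1],[[6,-2.9,-13.2],-4,-1],[[7.9,-2.9,-13.2],-4,-1],[[7.9,-2.9,-13.2],-4,-1],[[7.9,-2.9,-13.2],-4,-1]]'
python3 - <<'E'
from h import *
f,P,T=wrist(); A=P.reshape(-1,3);k=A[(A[:,2]>.057)&(A[:,2]<.07)&(A[:,0]>.59)&(A[:,0]<.665)&(A[:,1]>-.05)&(A[:,1]<.16)]
_,_,c=cv2.kmeans(k[:,:2].astype(np.float32),3,None,(3,50,1e-5),5,2); print(c[np.argsort(-c[:,1])])
Q=cloud(dict(np.load("pics/top2.npz"))).reshape(-1,3); e=np.array([.994,-.108]);d=Q[:,:2]-[.4955,-.2645]; x=d@e; y=d@[.108,.994]
m=(abs(x)<.085)&(abs(y)<.15)&(Q[:,2]>.1)&(Q[:,2]<.14); print(np.histogram(y[m],np.arange(-.15,.16,.02)),Q[m,2].max())
goto(.6385,.057,.081,88.2)
E
```

```text
t: 32.05
eef_pos: [0.6376, 0.0559, 0.1495]
orientation: [-2.209, -0.002, 2.166]
contact_force: [0.2, -1.0, 0.6]
gripper_width: 0.0005
[[ 6.4026630e-01  1.1406547e-01]
 [ 6.3892859e-01  5.6834701e-02]
 [ 6.3677657e-01 -2.4844534e-04]]
(array([ 25, 151, 257,  69,  25, 247, 196,   0,   0,   0, 166, 258, 229,
       251,  12]), array([-0.15, -0.13, -0.11, -0.09, -0.07, -0.05, -0.03, -0.01,  0.01,
        0.03,  0.05,  0.07,  0.09,  0.11,  0.13,  0.15])) 0.12757122039350333
shift cm [6.99 0.16 0.12] turn -0.1 q6 1.47 t 32.1
```

```bash
python3 -m inch '[[[3,0.1,0.1],0,-1],[[5,0.1,0.1],0,-1],[[6,0.1,0.1],0,-1],[[6.5,0.1,0.1],0,-1],[[6.8,0.1,0.1],0,-1],[[7,0.1,0.1],0,-1],[[7.2,0.1,0.1],0,-1],[[7.3,0.1,0.1],0,-1],[[7.3,0.1,0.1],0,-1],[[7.3,0.1,0.1],0,-1]]'; python3 -m inch '[[[-2,0,0],0,-1],[[-4,0,0],0,-1],[[-5,0,0],0,-1],[[-5,0,0],0,-1]]'; python3 -c "
from h import *
goto(.637,-.0005,.13,88.2)"
```

```text
t: 33.1
eef_pos: [0.6395, 0.0574, 0.0813]
orientation: [-2.214, -0.002, 2.162]
contact_force: [-8.2, -0.5, 16.0]
gripper_width: 0.0005
t: 33.5
eef_pos: [0.6399, 0.0555, 0.1335]
orientation: [-2.219, -0.001, 2.158]
contact_force: [0.7, 0.5, 0.4]
gripper_width: 0.0006
shift cm [0.15 5.62 0.11] turn -0.1 q6 1.47 t 33.5
```

```bash
python3 -m inch '[[[0,2,0],0,-1],[[0,4,0],0,-1],[[0,5.6,0.1],0,-1],[[0,5.6,0.1],0,-1],[[0,5.6,0.1],0,-1]]'; python3 -c "
from h import *
goto(.637,-.0005,.081,88.2)"
```

```text
t: 34.0
eef_pos: [0.6368, -0.0002, 0.1309]
orientation: [-2.217, -0.001, 2.158]
contact_force: [0.4, 0.4, -0.2]
gripper_width: 0.0001
shift cm [4.98 0.2  0.11] turn -0.1 q6 1.38 t 34.0
```

```bash
python3 -m inch '[[[2,0.1,0.1],0,-1],[[3.5,0.1,0.1],0,-1],[[4.4,0.1,0.1],0,-1],[[4.8,0.1,0.1],0,-1],[[5,0.1,0.1],0,-1],[[5.2,0.1,0.1],0,-1],[[5.3,0.1,0.1],0,-1],[[5.3,0.1,0.1],0,-1],[[5.3,0.1,0.1],0,-1]]'; python3 -m inch '[[[-4,0,0],0,-1],[[-8,0,0],0,-1],[[-13,0,0],0,-1],[[-18,0,0],0,-1],[[-23,0,0],0,-1],[[-23,0,0],0,-1],[[-23,0,0],0,-1]]'
python3 - <<'E'
from h import *
print(np.round(state()[2],3).tolist())
C=np.array([.4955,-.2645]);e=np.array([.994,-.108]);n=np.array([.108,.994])
t=vision.grab_frame("side");np.savez("pics/side2.npz",**t); P=cloud(t).reshape(-1,3)
t=vision.grab_frame("top");P=np.vstack([P,cloud(t).reshape(-1,3)])
d=P[:,:2]-C; x=d@e;y=d@n;z=P[:,2]
for lo in np.arange(.13,.40,.03):
    m=(z>lo)&(z<lo+.03)&(x>-.05)&(x<.2)&(abs(y)<.17)
    print("%.2f"%lo,m.sum(),np.percentile(x[m],[2,20,50,80,98]).round(3),np.percentile(y[m],[2,98]).round(3))
for yy in(-.17,-.1,0,.1): print(np.round(C+.16*e+yy*n,3))
goto(*(C+.16*e+.0*n),.36,83.8)
E
```

```text
t: 34.9
eef_pos: [0.6365, 0.0012, 0.0812]
orientation: [-2.215, -0.003, 2.161]
contact_force: [-13.9, 2.1, 21.3]
gripper_width: 0.0008
t: 35.6
eef_pos: [0.6317, -0.0067, 0.3132]
orientation: [-2.22, -0.002, 2.157]
contact_force: [-1.0, 0.6, 0.3]
gripper_width: 0.0006
[[0.029, -0.031, -0.999], [0.033, -0.999, 0.032], [-0.999, -0.034, -0.028]]
0.13 311 [0.091 0.092 0.093 0.094 0.103] [-0.152  0.164]
0.16 326 [0.087 0.088 0.09  0.091 0.099] [-0.148  0.165]
0.19 358 [0.084 0.085 0.086 0.088 0.096] [-0.149  0.164]
0.22 381 [0.081 0.082 0.083 0.085 0.093] [-0.141  0.164]
0.25 392 [0.078 0.079 0.08  0.081 0.089] [-0.147  0.164]
0.28 430 [0.074 0.075 0.076 0.078 0.09 ] [-0.146  0.164]
0.31 1287 [0.074 0.076 0.079 0.084 0.087] [-0.131  0.153]
0.34 129 [0.072 0.073 0.074 0.076 0.078] [-0.029  0.034]
0.37 592 [0.071 0.073 0.078 0.082 0.086] [-0.032  0.032]Traceback (most recent call last):
  File "<stdin>", line 9, in <module>
    return _quantile_unchecked(
        a, q, axis, out, overwrite_input, method, keepdims, weights)
    return _ureduce(a,
                    func=_quantile_ureduce_func,
    ...<5 lines>...
                    overwrite_input=overwrite_input,
                    method=method)
    r = func(a, **kwargs)
    result = _quantile(arr,
                       quantiles=q,
    ...<2 lines>...
                       out=out,
                       weights=wgt)
    slices_having_nans = np.isnan(arr[-1, ...])
                                  ~~~^^^^^^^^^
IndexError: index -1 is out of bounds for axis 0 with size 0
```

```bash
cat >> h.py <<'E'
C=np.array([.4955,-.2645]);E=np.array([.994,-.108]);N=np.array([.108,.994])
def case(x,y): return C+x*E+y*N
def lidpos(th,s,y):
    u=np.array([-np.cos(th),np.sin(th)]);nn=np.array([np.sin(th),np.cos(th)])
    B=np.array([.095,.125])+s*u+.012*nn; return (*case(B[0]+.010,y),B[1]+.025)
E
python3 -c "
from h import *
goto(*case(.14,.22),.30,83.8); goto(*case(.14,.14),.30,83.8)"
```

```text
shift cm [ 0.8   5.39 -2.97] turn 4.3 q6 1.38 t 35.7
shift cm [ 0.51 13.36 -2.37] turn 4.3 q6 1.38 t 35.7
```

```bash
python3 -m inch '[[[0,2,-3],2,-1],[[0.5,5,-3],4.3,-1],[[0.7,8,-2.8],4.3,-1],[[0.5,11,-2.5],4.3,-1],[[0.5,13.4,-2.4],4.3,-1],[[0.5,13.4,-2.4],4.3,-1],[[0.5,13.4,-2.4],4.3,-1]]'
python3 - <<'E'
from h import *
t=vision.grab_frame("side");f,P,T=wrist()
cv2.imwrite("pics/w6.png",cv2.cvtColor(cv2.resize(np.hstack([t["frame"],f["frame"]]),(800,300)),cv2.COLOR_RGB2BGR))
for th in np.arange(1.5,-.06,-.15): print(round(th,2),end=" "); goto(*lidpos(th,.15,.14),83.8)
print(np.round(state()[2],3).tolist())
E
```

```text
t: 36.4
eef_pos: [0.6495, -0.1404, 0.2979]
orientation: [-2.167, 0.075, 2.129]
contact_force: [-0.5, 0.4, -0.1]
gripper_width: 0.001
1.5 shift cm [-0.21  0.08  3.37] turn 0.1 q6 1.26 t 36.5
1.35 shift cm [-0.1   0.08  5.62] turn 0.1 q6 1.26 t 36.5
1.2 shift cm [0.35 0.1  7.83] turn 0.1 q6 1.26 t 36.5
1.05 shift cm [1.12 0.12 9.95] turn 0.1 q6 1.26 t 36.5
0.9 shift cm [ 2.2   0.16 11.93] turn 0.1 q6 1.26 t 36.5
0.75 shift cm [ 3.56  0.21 13.72] turn 0.1 q6 1.26 t 36.5
0.6 shift cm [ 5.18  0.27 15.29] turn 0.1 q6 1.26 t 36.5
0.45 shift cm [ 7.01  0.33 16.61] turn 0.1 q6 1.26 t 36.5
0.3 shift cm [ 9.02  0.41 17.63] turn 0.1 q6 1.26 t 36.5
0.15 shift cm [11.15  0.49 18.34] turn 0.1 q6 1.26 t 36.5
0.0 shift cm [13.37  0.57 18.73] turn 0.1 q6 1.26 t 36.5
[[0.021, -0.105, -0.994], [0.036, -0.994, 0.106], [-0.999, -0.038, -0.017]]
```

View pics/w6.png

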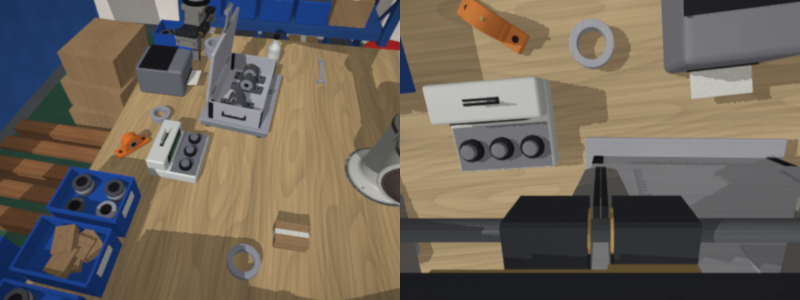

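The side view shows the gripper behind the lid at (195,40), and the wrist view shows the fingers beside the far face near its left end. Now I push the lid over along its arc.

```bash
python3 -m inch '[[[-0.2,0.1,2],0,-1],[[-0.2,0.1,3.4],0,-1],[[-0.1,0.1,4.5],0,-1],[[-0.1,0.1,5.6],0,-1],[[0.1,0.1,6.7],0,-1],[[0.35,0.1,7.8],0,-1],[[0.7,0.1,8.9],0,-1],[[1.1,0.1,10],0,-1],[[1.7,0.1,11],0,-1],[[2.2,0.2,11.9],0,-1],[[2.9,0.2,12.8],0,-1],[[3.6,0.2,13.7],0,-1]]'
python3 - <<'E'
from h import *
for th in np.arange(.75,-.06,-.15): print(round(th,2),end=" "); goto(*lidpos(th,.15,.14),83.8)
P=cloud(vision.grab_frame("top")).reshape(-1,3); d=P[:,:2]-C;x=d@E;y=d@N
for a in (-.1,-.06,-.02,.02,.06): 
    m=(abs(x-a)<.01)&(y<.0)&(y>-.15)&(P[:,2]>.09); 
    if m.sum(): print(a,m.sum(),np.percentile(P[m,2],[5,50,95]).round(3))
E
```

```text
t: 37.7
eef_pos: [0.5145, -0.1246, 0.2611]
orientation: [-2.173, 0.073, 2.128]
contact_force: [1.0, 0.1, 1.0]
gripper_width: 0.0004
0.75 shift cm [-0.    0.11  0.04] turn 0.2 q6 1.18 t 37.7
0.6 shift cm [1.61 0.17 1.61] turn 0.2 q6 1.18 t 37.7
0.45 shift cm [3.44 0.23 2.93] turn 0.2 q6 1.18 t 37.7
0.3 shift cm [5.45 0.3  3.96] turn 0.2 q6 1.18 t 37.7
0.15 shift cm [7.58 0.38 4.67] turn 0.2 q6 1.18 t 37.7
-0.0 shift cm [9.8  0.46 5.06] turn 0.2 q6 1.18 t 37.7
-0.1 94 [0.098 0.124 0.128]
-0.06 28 [0.285 0.289 0.292]
-0.02 362 [0.242 0.251 0.259]
0.02 234 [0.205 0.214 0.222]
0.06 180 [0.167 0.174 0.184]
```

```bash
python3 -m inch '[[[0.8,0.1,0.9],0,-1],[[1.6,0.2,1.6],0,-1],[[2.5,0.2,2.3],0,-1],[[3.4,0.2,2.9],0,-1],[[4.4,0.2,3.5],0,-1],[[5.5,0.3,4],0,-1],[[6.5,0.3,4.4],0,-1],[[7.6,0.4,4.7],0,-1],[[8.7,0.4,4.9],0,-1],[[9.6,0.4,5],0,-1],[[10,0.4,5],0,-1],[[10.2,0.4,5],0,-1]]'
python3 - <<'E'
from h import *
goto(*lidpos(0,.15,.14),83.8)
P=cloud(vision.grab_frame("top")).reshape(-1,3); d=P[:,:2]-C;x=d@E;y=d@N
for a in (-.15,-.13,-.11,-.08,-.06,-.02,.02,.06): 
    m=(abs(x-a)<.01)&(y<.0)&(y>-.15)&(P[:,2]>.09); 
    if m.sum(): print(a,m.sum(),np.percentile(P[m,2],[5,50,95]).round(3))
E
```

```text
t: 38.95
eef_pos: [0.4648, -0.1193, 0.162]
orientation: [-2.167, 0.07, 2.135]
contact_force: [-23.7, 8.8, 50.6]
gripper_width: 0.0005
shift cm [-0.01  0.11 -0.12] turn 0.3 q6 1.13 t 39.0
-0.15 37 [0.131 0.141 0.145]
-0.13 6 [0.131 0.134 0.136]
-0.08 424 [0.134 0.137 0.14 ]
-0.06 399 [0.134 0.137 0.14 ]
-0.02 527 [0.134 0.137 0.14 ]
0.02 759 [0.134 0.137 0.141]
0.06 740 [0.134 0.137 0.141]
```

Force reached 50 N and the lid's top reads a flat 0.137 m, so the lid is shut. I back off and look at the hasp.

```bash
python3 -c "
from h import *
goto(*case(-.19,.0),.26,83.8)"; python3 -m inch '[[[-1,0,0],0,-1],[[-4,0,0],0,-1],[[-8,0,0],0,-1],[[-9,3,4],0,-1],[[-9.5,7,8],0,-1],[[-9.5,11,12],0,-1],[[-9.5,13.5,14.5],0,-1],[[-9.5,13.5,14.5],0,-1],[[-9.5,13.5,14.5],0,-1],[[-9.5,13.5,14.5],0,-1]]'
python3 - <<'E'
from h import *
f,P,T=wrist(); fr=f["frame"].copy()
cv2.imwrite("pics/w7.png",cv2.cvtColor(fr,cv2.COLOR_RGB2BGR))
P=P.reshape(-1,3); d=P[:,:2]-C;x=d@E;y=d@N
for a in np.arange(-.17,-.07,.01):
    m=(abs(x-a)<.005)&(abs(y)<.03)&(P[:,2]>.08)&(P[:,2]<.25)
    if m.sum()>5: print(a.round(2),m.sum(),np.percentile(P[m,2],[10,50,90]).round(3),np.percentile(y[m],[2,98]).round(3))
m=(x>-.17)&(x<-.12)&(abs(y)<.08)&(P[:,2]>.1)&(P[:,2]<.2); print("hasp y",np.percentile(y[m],[1,99]),"x min",np.percentile(x[m],1))
print(np.round(state()[2],3).tolist()); goto(*case(-.19,.0),.20,83.8)
E
```

```text
shift cm [-10.5   13.64  14.32] turn 0.3 q6 1.13 t 39.0
t: 40.0
eef_pos: [0.3058, -0.2415, 0.2498]
orientation: [-2.167, 0.069, 2.135]
contact_force: [1.0, -0.1, -0.1]
gripper_width: 0.0005
-0.17 89 [0.139 0.14  0.141] [-0.028  0.028]
-0.16 923 [0.141 0.142 0.143] [-0.029  0.029]
-0.15 766 [0.131 0.132 0.134] [-0.029  0.029]
-0.14 637 [0.131 0.132 0.133] [-0.029  0.029]
-0.13 675 [0.132 0.133 0.134] [-0.029  0.029]
-0.12 831 [0.132 0.133 0.134] [-0.029  0.028]
-0.11 967 [0.132 0.133 0.134] [-0.029  0.029]
-0.1 1084 [0.133 0.135 0.14 ] [-0.029  0.029]
-0.09 1070 [0.139 0.14  0.141] [-0.029  0.029]
-0.08 1113 [0.139 0.14  0.141] [-0.029  0.029]
hasp y [-0.03250622  0.03020393] x min -0.16576889576168266
[[0.017, -0.1, -0.995], [0.037, -0.994, 0.101], [-0.999, -0.039, -0.013]]
shift cm [ 4.97  0.46 -0.03] turn 0.4 q6 0.66 t 40.0
```

View pics/w7.png

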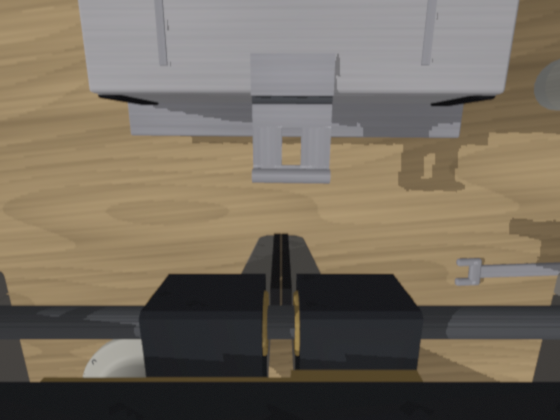

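The picture shows the lid down with the hasp level towards the robot, its lip at (291,176) and slot at (291,145). It measures about 1.55 rad. I'll swing it down along its arc.

Run:
```python
from h import *
goto(*case(-.175,0),.20,83.8)
for p in (1.55,1.3,1.05,.8,.55,.3,.15,0,-.1):
    w=np.array([-np.sin(p),-np.cos(p)]);o=np.array([-np.cos(p),np.sin(p)]); l=np.array([-.099,.131])+.061*w+.007*o
    X=l[0]+.008*o[0]+.008*np.sin(p)-.010; Z=max(l[1]+.008*o[1]-.008*np.cos(p),.062)
    print(p,np.round((X,Z),3),end=" "); goto(*case(X,0),Z+.025,83.8)
```

```text
shift cm [ 4.99  0.47 -1.53] turn 0.4 q6 0.66 t 40.0
1.55 [-0.162  0.145] shift cm [ 8.04  0.6  -2.76] turn 0.4 q6 0.66 t 40.0
1.3 [-0.164  0.127] shift cm [ 9.8   0.67 -2.56] turn 0.4 q6 0.66 t 40.0
1.05 [-0.162  0.11 ] shift cm [11.53  0.73 -2.7 ] turn 0.4 q6 0.66 t 40.0
0.8 [-0.157  0.094] shift cm [13.13  0.8  -3.17] turn 0.4 q6 0.66 t 40.0
0.55 [-0.149  0.08 ] shift cm [14.51  0.86 -3.95] turn 0.4 q6 0.66 t 40.0
0.3 [-0.139  0.07 ] shift cm [15.57  0.91 -4.99] turn 0.4 q6 0.66 t 40.0
0.15 [-0.132  0.065] shift cm [16.03  0.93 -5.71] turn 0.4 q6 0.66 t 40.0
0 [-0.124  0.062] shift cm [16.34  0.95 -6.48] turn 0.4 q6 0.66 t 40.0
-0.1 [-0.119  0.062] shift cm [16.35  0.95 -7.02] turn 0.4 q6 0.66 t 40.0
```

```bash
python3 -m inch '[[[4,0.3,-1.5],0,-1],[[6.5,0.6,-2.7],0,-1],[[8,0.6,-2.7],0,-1],[[9,0.6,-2.6],0,-1],[[9.8,0.7,-2.6],0,-1],[[10.7,0.7,-2.6],0,-1],[[11.5,0.7,-2.7],0,-1],[[12.4,0.8,-2.9],0,-1],[[13.1,0.8,-3.2],0,-1],[[13.9,0.8,-3.6],0,-1],[[14.5,0.9,-4],0,-1],[[15.1,0.9,-4.5],0,-1]]'
python3 - <<'E'
from h import *
goto(*case(-.124,0),.087,83.8); f=vision.grab_frame("side"); cv2.imwrite("pics/s8.png",cv2.cvtColor(cv2.resize(f["frame"][50:220,240:420],None,fx=3,fy=3),cv2.COLOR_RGB2BGR))
E
```

```text
t: 41.25
eef_pos: [0.3526, -0.2491, 0.0985]
orientation: [-2.167, 0.067, 2.136]
contact_force: [-0.9, -0.1, 0.7]
gripper_width: 0.0003
shift cm [ 1.18  0.05 -1.96] turn 0.4 q6 0.73 t 41.2
```

View pics/s8.png

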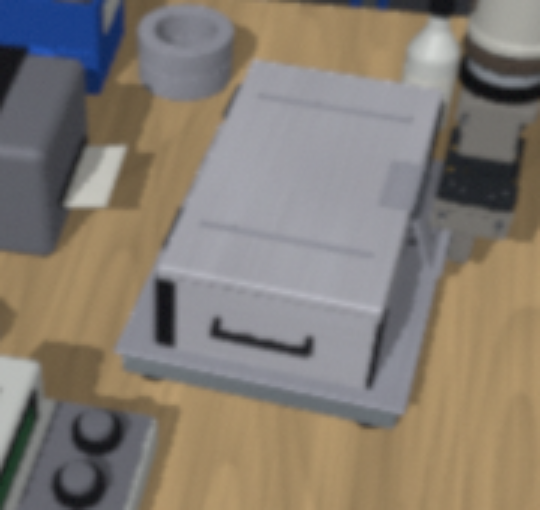

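The lid is shut. The hasp, at (430,245), hangs part-way down with the fingers at (465,240) outside it. I push it home.

```bash
python3 -m inch '[[[0.4,0,-0.5],0,-1],[[0.8,0,-1],0,-1],[[1.1,0,-1.5],0,-1],[[1.2,0,-2],0,-1],[[1.2,0,-2.3],0,-1],[[1.2,0,-2.5],0,-1],[[1.2,0,-2.6],0,-1],[[1.2,0,-2.6],0,-1]]'; python3 -c "
from h import *
p=state()[1]; d=p[:2]-C; print('case x',d@E,'y',d@N)"
```

```text
t: 42.1
eef_pos: [0.3754, -0.2503, 0.0854]
orientation: [-2.156, 0.062, 2.146]
contact_force: [-16.4, -0.4, 5.9]
gripper_width: 0.0003
case x -0.12091386241596992 y 0.00117860044259336
```

```bash
python3 -m inch '[[[0,0,-0.4],0,-1],[[0,0,-0.5],0,-1],[[0,0,-0.5],0,-1]]';  python3 -m inch '[[[0,0,2],0,-1],[[0,0,5],0,-1],[[-4,0,6],0,-1],[[-9,0,6],0,-1],[[-13,0,6],0,-1],[[-13,0,6],0,-1],[[-13,0,6],0,-1]]'
python3 - <<'E'
from h import *
f,P,T=wrist(); cv2.imwrite("pics/w9.png",cv2.cvtColor(f["frame"],cv2.COLOR_RGB2BGR))
P=P.reshape(-1,3); d=P[:,:2]-C;x=d@E;y=d@N
for lo in np.arange(.055,.14,.01):
    m=(abs(P[:,2]-lo)<.005)&(abs(abs(y)-.025)<.007)&(x>-.2)&(x<-.08)
    if m.sum()>3: print("z",lo.round(3),m.sum(),"x",np.percentile(x[m],[5,50,95]).round(4))
m=(abs(y)<.15)&(abs(x)<.08)&(P[:,2]>.1)&(P[:,2]<.2); print("lid fit",np.polyfit(x[m],P[m,2],1))
t=vision.grab_frame("top");Q=cloud(t); k=Q.reshape(-1,3);k=k[(k[:,2]>.055)&(k[:,2]<.07)&(k[:,0]>.59)&(k[:,0]<.665)]
for c in((.640,.1145),(.6387,.057),(.6367,0)): print("key z",np.median(k[np.hypot(*(k[:,:2]-c).T)<.01][:,2]).round(4))
E
```

```text
t: 42.4
eef_pos: [0.3759, -0.2503, 0.0853]
orientation: [-2.143, 0.057, 2.16]
contact_force: [-22.5, -0.0, 14.8]
gripper_width: 0.0004
t: 43.1
eef_pos: [0.3175, -0.2508, 0.2167]
orientation: [-2.146, 0.06, 2.16]
contact_force: [-0.8, 0.0, -1.7]
gripper_width: 0.0004
z 0.075 334 x [-0.1119 -0.1076 -0.1034]
z 0.135 910 x [-0.1029 -0.0951 -0.0814]
lid fit [-0.01680993  0.13635956]
key z 0.0623
key z 0.0622
key z 0.0632
```

View pics/w9.png

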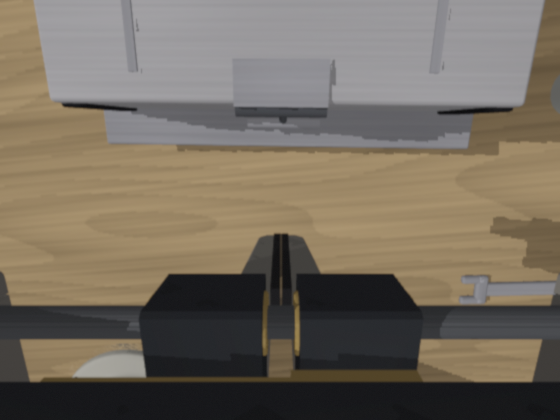

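The picture shows the hasp hanging down the near face at (283,112) with the staple through its slot. The lip is at x = -0.1076 m against -0.106 m for home, the lid is flat, the keys are up and the robot is clear. Handing in.

```bash
python3 -c "
from rig import ticket,sensors
print(ticket.job_done(), sensors.observe()['t'])"
```

```text
the job is handed in; nothing more can be done
the job is handed in; nothing more can be done
```

The job is handed in at about 43 s of the 210 s allowed; no verdict was reported, so the result rests on my own checks below.

**What I did:**
- **Tare:** I pressed it to its stop (24 N) with the case empty.
- **Bearings:** I put all four in the case, upright.
- **Total and print:** I pressed each to its stop in turn (16 N and 21 N).
- **Lid and hasp:** I pushed the lid shut from behind (about 50 N on its top at the end), then swung the hasp over the staple and pressed it home (about 22 N).

**Last checks:**
- **Keys:** all three tops read 62–63 mm, so they are up.
- **Hasp:** the lip is within 2 mm of its home position, about 0.03 rad.
- **Lid:** the top camera showed it flat at 137 mm just after closing. The last wrist view gave a slope of 0.017 rad, which disagrees slightly but is well inside 0.06. I put it down to the calibration.
- **Bearings:** one moved a few centimetres sideways after I placed it. All four were still upright in the case in the last look before the lid closed; they can't be seen now.
- **Ring and carton:** I did not touch them, and they stood in place in the last picture that showed them, just before the lid was closed.
- **Robot:** clear of everything at hand-in.

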